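# Complete the assembly kit: one bracket, one cover, one shaft

## Robot

A 6-joint arm with a two-finger parallel gripper is mounted at the origin on the work surface. World frame = base frame: x ahead of the robot, y to its left, z up, the work surface at z = 0. Lengths are in m, angles in rad, forces in N, time in s.
With the tool pointing down it reaches from about 0.375 to 0.9 m from the base axis. Payload 3.1 kg.
Tool frame: the origin (TCP) lies at the very end of the fingers, on their centre line; the grasp point (between the pads) lies 19 mm behind it (r.pinch_z is the distance from the TCP to the grasp point, in m); z points along the fingers, y is the line along which they close (so a half turn about z gives the same grasp; the last joint's range is limited). The gripper opens to 87 mm and grips with 3 to 60 N. Pads are 19 mm wide; open, the fingers measure 117 mm over their backs; the gripper's body (75 mm by 190 mm) begins 51 mm behind the grasp point.
Start: joints at [0.984, 0.527, 1.433, -0, 1.181, -0.178], TCP at [0.248, 0.573, 0.223] pointing down, gripper open.
Joint ranges: [-3.08, 3.08], [-0.75, 2.2], [0.22, 2.44], [-1.43, 4.57], [0, 2.65], [-2.85, 2.85]. Speed limits (rad/s): [2.79, 2.79, 3.14, 3.14, 3.14, 3.14].

## Interface

Orientations are given as a 3x3 rotation matrix whose columns are the frame's x, y, z axes.
In Python, from cell import telemetry, optics, ticket, r gives the robot as it stands.
- The arm moves only by the tool step_arm, never from a script. Its argument "rows" is a list of rows, each a list of 5 numbers: the shift along the tool's x, y, z in m, then the turn about the tool's z in rad, then the opening, from 0 (shut) to 1 (fully open). A call has 1 to 5 rows; each row is the pose to reach, as a shift and turn from the pose commanded when the call began, along the tool's axes at that moment; what a row does not reach only later rows make up. A row lasts 1/12 s, in which the tool goes at most 41.7 mm and 7.16 degrees, less where a joint would pass 70% of its speed; a pose out of reach is approached as far as the arm can. A call with a gripper value outside its range is refused whole. The fingers move at their own pace and stop on an object; "grip_force" is the grip in N (left out, the last holds). Time passes only in rows, so rows that repeat a pose let the fingers close. It gives the time, the measured TCP pose, the force, the opening and the grip force at its end, in the units of the state.
- telemetry.observe(): the state, without advancing time (a new reading comes with each control period).
- optics.snapshot(name): name is "scene" or "top" or "wrist"; returns (picture, depth): 400x640x3 uint8, red, green, blue; 400x640 float32, m along the optical axis (not along the pixel's ray), 0 where there is no reading.
- optics.camera_model(name): a dict with "fx", "fy", "cx", "cy" (pixels), "cam_to_world" (4x4, takes a point from camera to world coordinates). Camera axes: x right, y down, z forward; pixel columns grow to the right and rows downward; lengths in m; the calibration is good to about 2 mm. A picture is of the moment at which its call begins: read the wrist's pose just before it. camera_model takes no time and is no camera call; for the wrist camera it gives the pose at the moment of the call.
- ticket.job_done(): hands the job in; it is judged then, once.
The state is a dict: "time": time; "q": joint angles; "dq": joint speeds; "tau": joint torques, N m; "position": TCP position; "tcp_rot": TCP orientation; "force": force on the tool from outside, world axes, zero at the start; "ft_torque": the same for the moment, N m; "width": finger opening in m; "gripper_force": force on a finger pad.
Only numpy, scipy, OpenCV 4.12 (cv2) and the standard library are available. Lean on these libraries where they do the work, as an engineer would, in place of code of your own. Each camera call takes 0.05 s, during which the arm holds its last target. There are 200 camera calls.

## Task

Complete the kit in the blue carrier so that its three white boxes hold one bracket, one bearing cover and one shaft, one part to a box: one box is already filled, so leave that part where it is, do not add a second of its type, and bring only the two missing types from the orange stock tray. Set each part down flat on the floor of an empty box, as it lay in stock, without dropping it from a height, and leave all the other parts in the stock tray and the bottle, wrench and V-block where they are.

Things in the scene. Friction and masses are not known exactly. Their poses are not given: they have to be found in the camera images.
- bracket_1: One of two identical brackets: a green painted steel angle bracket, L-shaped, 0.15 to 0.3 kg. Origin: centre of the underside of its foot, z up. The foot is 50 (x) x 40 (y) x 8 mm thick; the upright leg stands on the foot's -x edge, 8 mm thick (x from -25 to -17 mm), 40 mm wide along y, its top 50 mm above the underside. Dark spots are bolt holes. Starts lying flat, at any yaw, in the orange stock tray or in one of the white boxes of the kit.
- bracket_2: One of two identical brackets: a green painted steel angle bracket, L-shaped, 0.15 to 0.3 kg. Origin: centre of the underside of its foot, z up. The foot is 50 (x) x 40 (y) x 8 mm thick; the upright leg stands on the foot's -x edge, 8 mm thick (x from -25 to -17 mm), 40 mm wide along y, its top 50 mm above the underside. Dark spots are bolt holes. Starts lying flat, at any yaw, in the orange stock tray or in one of the white boxes of the kit.
- cover_1: One of two identical covers: a dark grey cast iron bearing cover, 0.21 to 0.39 kg. Origin: centre of its underside, z up. A round flange, diameter 60 mm, 8 mm thick, with four black bolt holes, carries a closed round boss, diameter 36 mm, whose bright machined top is 40 mm above the underside. Starts lying flat, at any yaw, in the orange stock tray or in one of the white boxes of the kit.
- cover_2: One of two identical covers: a dark grey cast iron bearing cover, 0.21 to 0.39 kg. Origin: centre of its underside, z up. A round flange, diameter 60 mm, 8 mm thick, with four black bolt holes, carries a closed round boss, diameter 36 mm, whose bright machined top is 40 mm above the underside. Starts lying flat, at any yaw, in the orange stock tray or in one of the white boxes of the kit.
- shaft_1: One of two identical shafts: a bright steel shaft lying along its x axis, 0.21 to 0.39 kg. Origin: centre of the underside of its middle, z up. The middle is square, 25 x 25 mm in section (y, z) and 50 mm long; a turned round journal, diameter 16 mm and 20 mm long, stands out of each end, 90 mm in all. It rests on its square middle and does not roll. Starts lying flat, at any yaw, in the orange stock tray or in one of the white boxes of the kit.
- shaft_2: One of two identical shafts: a bright steel shaft lying along its x axis, 0.21 to 0.39 kg. Origin: centre of the underside of its middle, z up. The middle is square, 25 x 25 mm in section (y, z) and 50 mm long; a turned round journal, diameter 16 mm and 20 mm long, stands out of each end, 90 mm in all. It rests on its square middle and does not roll. Starts lying flat, at any yaw, in the orange stock tray or in one of the white boxes of the kit.
- insert_a: One of three identical white open plastic boxes standing side by side in the blue kit carrier, fixed; which of them is on the left, in the middle or on the right varies. One of the three already holds a part, the other two are empty. Origin: centre of its underside, 2.5 mm above the bench. Outside 131 (x) x 105 (y) mm, 30 mm high; walls and floor 2.5 mm, so inside 126 x 100 mm, floor 5 mm above the bench, rim 32.5 mm above the bench.
- insert_b: One of three identical white open plastic boxes standing side by side in the blue kit carrier, fixed; which of them is on the left, in the middle or on the right varies. One of the three already holds a part, the other two are empty. Origin: centre of its underside, 2.5 mm above the bench. Outside 131 (x) x 105 (y) mm, 30 mm high; walls and floor 2.5 mm, so inside 126 x 100 mm, floor 5 mm above the bench, rim 32.5 mm above the bench.
- insert_c: One of three identical white open plastic boxes standing side by side in the blue kit carrier, fixed; which of them is on the left, in the middle or on the right varies. One of the three already holds a part, the other two are empty. Origin: centre of its underside, 2.5 mm above the bench. Outside 131 (x) x 105 (y) mm, 30 mm high; walls and floor 2.5 mm, so inside 126 x 100 mm, floor 5 mm above the bench, rim 32.5 mm above the bench.
- kit: The kit carrier: a shallow blue tray, 145 (x) x 332 (y) mm, rim 14 mm high, fixed to the bench, with the three white boxes in a row along its y axis, 107 mm apart, the middle one on its centre, and a low steel bow handle beyond each end (reaching 181 mm from the centre, 25 mm high). Origin: centre of its underside. It may stand left or right of the stock tray.
- stock: The stock tray: an orange open plastic tray, 260 (x) x 360 (y) mm outside, 5 mm walls and floor, rim 30 mm high, fixed to the bench. Origin: centre of its underside; its floor is 5 mm above the bench. Five loose parts lie in it at least 100 mm apart, centre to centre.
- bottle: Bystander: an upright clear plastic bottle with a white cap, diameter 62 mm, 190 mm high, origin at the centre of its underside; stands to the left (+y) of the work. Leave it alone. (A closed black tool case, 94 mm high and fixed, lies at the far right corner of the bench, clear of the work.)
- wrench: Bystander: a steel wrench 190 mm long lying flat on the far side of the bench (low, under 20 mm). Origin: under its middle. Leave it alone.
- vblock: Bystander: a steel V-block, 70 x 60 mm, 48 mm high, standing on the far side of the bench. Origin: centre of its underside. Leave it alone.
Things that resemble listed ones, but are neither listed nor needed, are in the scene too. Leave any pink or yellow look-alike of the shaft_2 alone.

How it is judged:
At the end, for the whole second after the job is handed in: One part of each type lies in the kit, its twin in the orange tray. Each white box holds one part, within 0.2 rad of flat, origin under 7 mm above its floor and within 53 mm of the box's centre; the part there at the start moved under 30 mm. All at rest (under 0.03 m/s) (((x of bracket_1 in the frame of kit between -0.066 and 0.066 m and y of bracket_1 in the frame of kit between -0.162 and 0.162 m and z of bracket_1 in the frame of kit below 0.012 m and angle between bracket_1's own z axis and vertical below 0.2 rad and x of bracket_2 in the frame of stock between -0.13 and 0.13 m and y of bracket_2 in the frame of stock between -0.18 and 0.18 m and z of bracket_2 in the frame of stock below 0.03 m) or (x of bracket_2 in the frame of kit between -0.066 and 0.066 m and y of bracket_2 in the frame of kit between -0.162 and 0.162 m and z of bracket_2 in the frame of kit below 0.012 m and angle between bracket_2's own z axis and vertical below 0.2 rad and x of bracket_1 in the frame of stock between -0.13 and 0.13 m and y of bracket_1 in the frame of stock between -0.18 and 0.18 m and z of bracket_1 in the frame of stock below 0.03 m)) and ((x of cover_1 in the frame of kit between -0.066 and 0.066 m and y of cover_1 in the frame of kit between -0.162 and 0.162 m and z of cover_1 in the frame of kit below 0.012 m and angle between cover_1's own z axis and vertical below 0.2 rad and x of cover_2 in the frame of stock between -0.13 and 0.13 m and y of cover_2 in the frame of stock between -0.18 and 0.18 m and z of cover_2 in the frame of stock below 0.03 m) or (x of cover_2 in the frame of kit between -0.066 and 0.066 m and y of cover_2 in the frame of kit between -0.162 and 0.162 m and z of cover_2 in the frame of kit below 0.012 m and angle between cover_2's own z axis and vertical below 0.2 rad and x of cover_1 in the frame of stock between -0.13 and 0.13 m and y of cover_1 in the frame of stock between -0.18 and 0.18 m and z of cover_1 in the frame of stock below 0.03 m)) and ((x of shaft_1 in the frame of kit between -0.066 and 0.066 m and y of shaft_1 in the frame of kit between -0.162 and 0.162 m and z of shaft_1 in the frame of kit below 0.012 m and angle between shaft_1's own z axis and vertical below 0.2 rad and x of shaft_2 in the frame of stock between -0.13 and 0.13 m and y of shaft_2 in the frame of stock between -0.18 and 0.18 m and z of shaft_2 in the frame of stock below 0.03 m) or (x of shaft_2 in the frame of kit between -0.066 and 0.066 m and y of shaft_2 in the frame of kit between -0.162 and 0.162 m and z of shaft_2 in the frame of kit below 0.012 m and angle between shaft_2's own z axis and vertical below 0.2 rad and x of shaft_1 in the frame of stock between -0.13 and 0.13 m and y of shaft_1 in the frame of stock between -0.18 and 0.18 m and z of shaft_1 in the frame of stock below 0.03 m)) and horizontal distance between any of bracket_1, bracket_2, cover_1, cover_2, shaft_1, shaft_2 and insert_b below 0.053 m and horizontal distance between any of bracket_1, bracket_2, cover_1, cover_2, shaft_1, shaft_2 and insert_c below 0.053 m and ((horizontal distance between bracket_1 and insert_a below 0.053 m and distance of bracket_1 from where it was at the start of the episode below 0.03 m) or (horizontal distance between bracket_2 and insert_a below 0.053 m and distance of bracket_2 from where it was at the start of the episode below 0.03 m) or (horizontal distance between cover_1 and insert_a below 0.053 m and distance of cover_1 from where it was at the start of the episode below 0.03 m) or (horizontal distance between cover_2 and insert_a below 0.053 m and distance of cover_2 from where it was at the start of the episode below 0.03 m) or (horizontal distance between shaft_1 and insert_a below 0.053 m and distance of shaft_1 from where it was at the start of the episode below 0.03 m) or (horizontal distance between shaft_2 and insert_a below 0.053 m and distance of shaft_2 from where it was at the start of the episode below 0.03 m)) and linear speed of each of bracket_1, bracket_2, cover_1, cover_2, shaft_1, shaft_2 below 0.03 m/s); the robot touches nothing.
It fails at once if a part is dropped from a height (falls free, touched by nothing, its underside more than 40 mm above the bench) ((height (world z) of bracket_1 above 0.04 m and contact force between bracket_1 and anything else below 0.001 N) or (height (world z) of bracket_2 above 0.04 m and contact force between bracket_2 and anything else below 0.001 N) or (height (world z) of cover_1 above 0.04 m and contact force between cover_1 and anything else below 0.001 N) or (height (world z) of cover_2 above 0.04 m and contact force between cover_2 and anything else below 0.001 N) or (height (world z) of shaft_1 above 0.04 m and contact force between shaft_1 and anything else below 0.001 N) or (height (world z) of shaft_2 above 0.04 m and contact force between shaft_2 and anything else below 0.001 N)).
It fails at once if the bottle is moved by more than 30 mm or tipped (distance of bottle from where it was at the start of the episode above 0.03 m or angle between bottle's own z axis and vertical above 0.3 rad).
It fails at once if the wrench is moved by more than 30 mm or tipped (distance of wrench from where it was at the start of the episode above 0.03 m or angle between wrench's own z axis and vertical above 0.3 rad).
It fails at once if the vblock is moved by more than 30 mm or tipped (distance of vblock from where it was at the start of the episode above 0.03 m or angle between vblock's own z axis and vertical above 0.3 rad).
It also fails if it takes over 61 s, if anything falls off the work surface, if the arm or the gripper's body presses on something with over 40 N, if the wrist force passes 120 N, or if a joint passes its speed limit or range.

## Working session

There is one attempt and no reset: what is moved stays moved. The work goes in short steps, Python scripts to look and compute and a tool call to move; the robot and the scene stay as the last step left them, time stands still between calls to the robot, and variables do not carry over. Pictures are saved under pics/ and viewed, at most 10 in all, crops included, and the job is handed in when it is done.

Besides the shell and the picture viewer there is one more tool, called after "Emit:" as a command line: name --pt "numbers of a row" for each row, then --argument value for the rest. step_arm: Moves the arm, as the interface text tells. Its arguments: {"type":"object","properties":{"rows":{"type":"array","items":{"type":"array","items":{"type":"number"}}},"grip_force":{"type":"number"}},"required":["rows"]}

```bash
ls; mkdir -p pics
cat > h.py <<'E'
import numpy as np, cv2
from cell import telemetry, optics, ticket, r
def snap(n,f):
    p,d=optics.snapshot(n); m=optics.camera_model(n)
    cv2.imwrite('pics/%s.png'%f,cv2.cvtColor(p,cv2.COLOR_RGB2BGR)); np.savez('pics/%s.npz'%f,p=p,d=d,T=m['cam_to_world'],K=[m[k] for k in('fx','fy','cx','cy')])
def load(f):
    z=np.load('pics/%s.npz'%f); return z['p'],z['d'],z['T'],z['K']
def cloud(f):
    p,d,T,K=load(f); v,u=np.mgrid[:d.shape[0],:d.shape[1]]
    c=np.stack([(u-K[2])/K[0]*d,(v-K[3])/K[1]*d,d],-1)
    w=c@T[:3,:3].T+T[:3,3]; w[d==0]=np.nan; return w,p
def onz(f,u,v,z):
    p,d,T,K=load(f); ray=T[:3,:3]@np.array([(u-K[2])/K[0],(v-K[3])/K[1],1]); o=T[:3,3]
    return o+ray*(z-o[2])/ray[2]
E
python3 - <<'E'
from h import *
snap('top','t0')
s=telemetry.observe();print(s['time'],s['position'],s['tcp_rot'],s['width'])
print(optics.camera_model('top'))
E
```

```text
pics
0.05 [0.24799986 0.57290616 0.22158869] [[-9.17621191e-01  3.97454328e-01 -1.18601922e-03]
 [ 3.97455915e-01  9.17619548e-01 -1.77800240e-03]
 [ 3.81639668e-04 -2.10292304e-03 -9.99997716e-01]] 0.0868749770881523
{'fx': 424.77723792737527, 'fy': 424.77723792737527, 'cx': 318.93517169315305, 'cy': 195.58543913841032, 'cam_to_world': array([[-0.00156386, -0.99154866,  0.12972588,  0.39322649],
       [-0.99991557,  0.003224  ,  0.01258822,  0.07955574],
       [-0.01290007, -0.12969524, -0.99146999,  1.18162844],
       [ 0.        ,  0.        ,  0.        ,  1.        ]])}
```

View pics/t0.png

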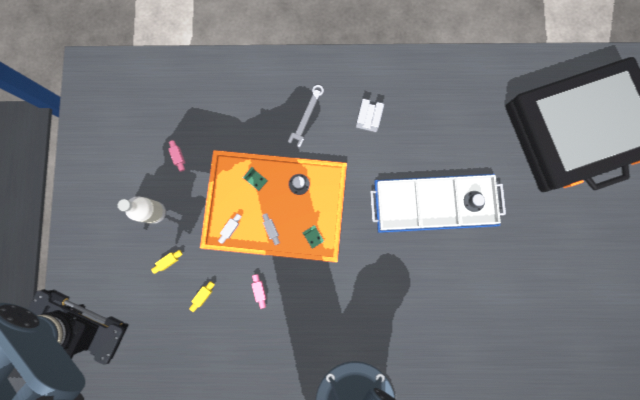

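The cover already fills the right box (476,201), so the bracket and shaft are missing. In the tray the brackets are at (256,180) and (313,237), and the shafts at (230,229) and (271,229). I'll take a closer crop.

Run:
```python
from h import *
im=cv2.imread('pics/t0.png')
cv2.imwrite('pics/c1.png',cv2.resize(im[145:270,195:350],None,fx=4.8,fy=4.8,interpolation=cv2.INTER_CUBIC)[:600])
w,p=cloud('t0')
for n,(u,v) in dict(br1=(256,180),br2=(313,237),sh1=(230,229),sh2=(271,229),boxL=(396,203),boxM=(436,202),cov=(477,200)).items(): print(n,w[v,u].round(4))
# brackets/shafts by height
tr=(w[...,2]>0.012)&(w[...,2]<0.08)
hsv=cv2.cvtColor(p,cv2.COLOR_RGB2HSV)
g=(hsv[...,0]>50)&(hsv[...,0]<95)&(hsv[...,1]>60)
for c in [(256,180),(313,237)]:
    m=np.zeros(g.shape,bool); m[c[1]-16:c[1]+17,c[0]-16:c[0]+17]=1; m&=g
    for lo,hi in((.008,.02),(.045,.07)):
        k=m&(w[...,2]>lo)&(w[...,2]<hi); P=w[k]
        if len(P): print('br',c,lo,len(P),P.mean(0).round(4),cv2.minAreaRect((P[:,:2]*1000).astype(np.float32)))
for c in [(230,229),(271,229)]:
    m=np.zeros(g.shape,bool); m[c[1]-18:c[1]+18,c[0]-16:c[0]+17]=1
    m&=(w[...,2]>.018)&(w[...,2]<.04)&(hsv[...,1]<80); P=w[m]
    t=m&(w[...,2]>.0265);Q=w[t]
    print('sh',c,len(P),P.mean(0).round(4),cv2.minAreaRect((P[:,:2]*1000).astype(np.float32)),Q.mean(0).round(4),cv2.minAreaRect((Q[:,:2]*1000).astype(np.float32)))
```

```text
br1 [0.5905 0.2701 0.0135]
br2 [0.4316 0.1107 0.0169]
sh1 [0.4531 0.3352 0.0324]
sh2 [0.453  0.2244 0.0291]
boxL [ 0.5255 -0.1196  0.0064]
boxM [ 0.5284 -0.2314  0.0025]
cov [ 0.5284 -0.3292  0.0472]
br (256, 180) 0.008 184 [0.59   0.2693 0.0138] ((589.8678588867188, 268.7723693847656), (42.634620666503906, 34.43610382080078), 51.32990264892578)
br (256, 180) 0.045 27 [0.6046 0.2839 0.0532] ((603.764404296875, 284.8547668457031), (3.5021233558654785, 32.41071319580078), 51.053897857666016)
br (313, 237) 0.008 188 [0.4302 0.1091 0.0137] ((430.2370910644531, 108.56962585449219), (41.148311614990234, 35.15147018432617), 31.138229370117188)
br (313, 237) 0.045 27 [0.4501 0.1198 0.0553] ((450.218994140625, 119.81758117675781), (5.124294281005859, 33.04099655151367), 32.14491271972656)
sh (230, 229) 262 [0.4561 0.3393 0.0286] ((456.6087646484375, 340.60052490234375), (25.949424743652344, 88.77462005615234), 55.90953063964844) [0.4551 0.3409 0.0305] ((456.7996520996094, 340.2021484375), (24.47333526611328, 86.7267074584961), 56.413307189941406)
sh (271, 229) 239 [0.4536 0.2267 0.0289] ((454.0625, 227.12954711914062), (88.8844985961914, 24.183349609375), 22.78628158569336) [0.4536 0.2271 0.0305] ((454.61944580078125, 227.30496215820312), (87.69812774658203, 24.103899002075195), 22.55245590209961)
```

View pics/c1.png

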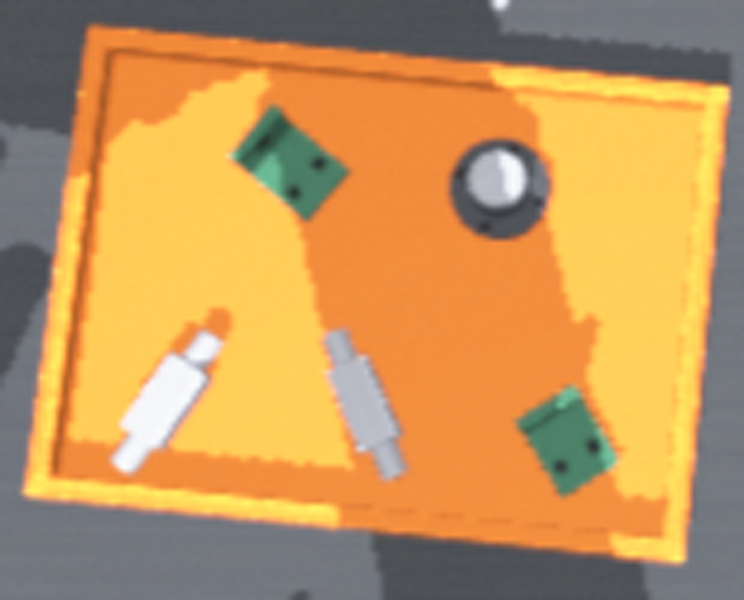

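The crop confirms both shafts and brackets lie flat. I'll use the bracket whose leg is at (0.450, 0.120) and the shaft at (0.454, 0.227). Next I'll measure the boxes and compute the moves.

```bash
cat >> h.py <<'E'
def go(x,y,z,a=None):
    s=telemetry.observe();R=s['tcp_rot'];d=R.T@(np.array([x,y,z])-s['position'])
    c=np.degrees(np.arctan2(R[1,1],R[0,1])); t=0 if a is None else np.radians((c-a+90)%180-90)
    print('t %.2f'%s['time'],'shift',d.round(4),'turn %.3f'%t,'pos',s['position'].round(4),'yang %.1f'%c,'w %.4f'%s['width'],'F',s['force'].round(1))
E
python3 - <<'E'
from h import *
w,p=cloud('t0')
m=np.zeros(p.shape[:2],bool); m[165:240,370:508]=1
m&=(p.min(-1)>150)&(w[...,2]>.027)&(w[...,2]<.036)
m=cv2.morphologyEx(m.astype(np.uint8),cv2.MORPH_OPEN,np.ones((1,1)))>0
P=w[m]; print(len(P),P.min(0),P.max(0),cv2.minAreaRect((P[:,:2]*1000).astype(np.float32)))
for u,v in [(378,179),(498,176),(378,229),(499,226),(416,203),(456,202)]: print(u,v,onz('t0',u,v,.0325).round(4))
go(.45,.12,.12,31.5)
E
```

```text
659 [ 0.45460471 -0.40713213  0.02701819] [ 0.59970729 -0.04790473  0.03599629] ((526.1139526367188, -227.7724151611328), (131.78077697753906, 359.2621154785156), 2.9546597003936768)
378 179 [ 0.5888 -0.0676  0.0325]
498 176 [ 0.5959 -0.3948  0.0325]
378 229 [ 0.4522 -0.065   0.0325]
499 226 [ 0.4595 -0.3899  0.0325]
416 203 [ 0.5224 -0.1693  0.0325]
456 202 [ 0.5248 -0.2775  0.0325]
t 0.05 shift [-0.3654 -0.3351  0.1022] turn 0.612 pos [0.248  0.5729 0.2216] yang 66.6 w 0.0869 F [0.  0.8 0.7]
```

Run:
```python
from h import *
im=cv2.imread('pics/t0.png')
cv2.imwrite('pics/c2.png',cv2.resize(im[165:240,365:510],None,fx=5,fy=5,interpolation=cv2.INTER_CUBIC))
```

```text
(no output)
```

View pics/c2.png

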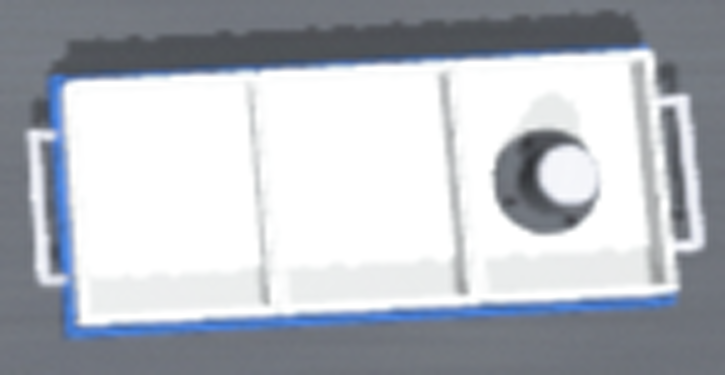

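The boxes show clearly: the left one is at about crop (165,200), the middle at (360,185), and the right one holds the cover. The kit centre is about (0.526, -0.228) with a yaw of 3°. Moving now.

Emit:
step_arm --pt "-0.03 -0.027 0 0.12 0.5" --pt "-0.06 -0.055 0 0.24 0.5" --pt "-0.09 -0.082 0 0.36 0.5" --pt "-0.12 -0.11 0 0.48 0.5" --pt "-0.15 -0.137 0 0.612 0.5" --grip_force 35

```text
time: 0.47
position: [0.3313, 0.3861, 0.222]
tcp_rot: [[-0.524, 0.851, -0.001], [0.851, 0.524, -0.001], [-0.0, -0.001, -1.0]]
force: [0.4, -0.8, 0.0]
width: 0.0616
gripper_force: 0.0
```

```bash
python3 -c "
from h import *
go(.45,.12,.14,31.5)"
```

```text
t 0.47 shift [-0.2888 -0.0384  0.0822] turn 0.002 pos [0.3313 0.3861 0.222 ] yang 31.6 w 0.0616 F [ 0.4 -0.8  0. ]
```

Emit:
step_arm --pt "-0.036 -0.005 0.008 0 0.5" --pt "-0.072 -0.01 0.016 0 0.5" --pt "-0.108 -0.015 0.025 0 0.5" --pt "-0.144 -0.02 0.035 0 0.5" --pt "-0.18 -0.025 0.045 0 0.5"

```text
time: 0.88
position: [0.4056, 0.2205, 0.177]
tcp_rot: [[-0.529, 0.849, -0.0], [0.849, 0.529, -0.0], [0.0, -0.0, -1.0]]
force: [1.5, 0.8, -0.6]
width: 0.0441
gripper_force: 0.0
```

Emit:
step_arm --pt "-0.036 -0.004 0.01 0 0.5" --pt "-0.072 -0.008 0.02 0 0.5" --pt "-0.109 -0.013 0.037 0 0.5" --pt "-0.109 -0.013 0.037 0 0.5" --pt "-0.109 -0.013 0.037 0 0.5"

```text
time: 1.3
position: [0.4521, 0.1209, 0.1394]
tcp_rot: [[-0.525, 0.851, -0.003], [0.851, 0.525, 0.0], [0.002, -0.002, -1.0]]
force: [-0.5, 0.3, -0.2]
width: 0.0435
gripper_force: 0.0
```

```bash
python3 -c "
from h import *
go(.45,.12,.021,31.5)
snap('wrist','w1')
w,p=cloud('w1')
hsv=cv2.cvtColor(p,cv2.COLOR_RGB2HSV)
g=(hsv[...,0]>50)&(hsv[...,0]<95)&(hsv[...,1]>60)&(np.abs(w[...,0]-.44)<.06)&(np.abs(w[...,1]-.115)<.06)
for lo,hi in((.008,.02),(.05,.06)):
    P=w[g&(w[...,2]>lo)&(w[...,2]<hi)]
    if len(P): print(lo,len(P),P.mean(0).round(4),cv2.minAreaRect((P[:,:2]*1000).astype(np.float32)))
"
```

```text
t 1.30 shift [ 0.0002 -0.002   0.1184] turn 0.002 pos [0.4521 0.1209 0.1394] yang 31.6 w 0.0435 F [-0.5  0.3 -0.2]
0.008 1138 [0.4286 0.1105 0.014 ] ((428.8993835449219, 109.55596923828125), (39.53392028808594, 36.829734802246094), 31.260095596313477)
0.05 236 [0.4461 0.1273 0.0558] ((446.3920593261719, 126.75303649902344), (6.541346549987793, 27.6131591796875), 31.72502326965332)
```

View pics/w1.png

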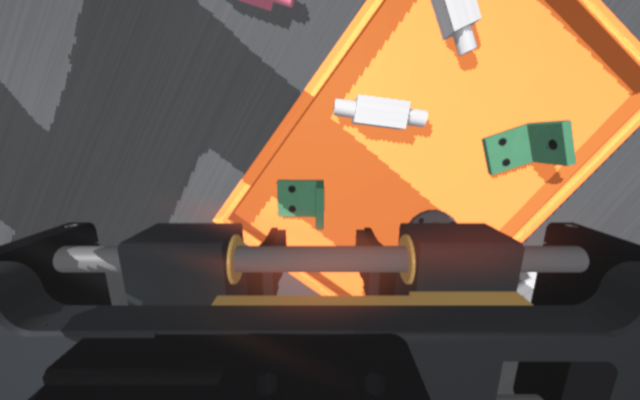

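The wrist view shows the bracket at (300,200) by the fingers. Both cameras agree on its leg to within 1 mm, so I'll descend.

Emit:
step_arm --pt "0 -0.002 0.03 0 0.5" --pt "0 -0.002 0.06 0 0.5" --pt "0 -0.002 0.09 0 0.5" --pt "0 -0.002 0.11 0 0.5" --pt "0 -0.002 0.117 0 0.5"

```text
time: 1.77
position: [0.4481, 0.1231, 0.0216]
tcp_rot: [[-0.531, 0.848, -0.005], [0.848, 0.531, -0.0], [0.003, -0.004, -1.0]]
force: [-0.0, 0.4, 0.1]
width: 0.0436
gripper_force: 0.0
```

Emit:
step_arm --pt "0 0 0 0 0.5" --pt "0 0 0 0 0" --pt "0 0 0 0 0" --pt "0 0 0 0 0" --pt "0 0 0 0 0"

```text
time: 2.18
position: [0.4512, 0.1219, 0.0247]
tcp_rot: [[-0.529, 0.849, 0.003], [0.849, 0.529, 0.0], [-0.001, 0.002, -1.0]]
force: [-0.2, 0.1, 0.1]
width: 0.0243
gripper_force: 0.0
```

Emit:
step_arm --pt "0 0 0 0 0" --pt "0 0 0 0 0" --pt "0 0 0 0 0" --pt "0 0 0 0 0" --pt "0 0 0 0 0"

```text
time: 2.6
position: [0.4506, 0.1216, 0.024]
tcp_rot: [[-0.529, 0.849, 0.001], [0.849, 0.529, -0.0], [-0.0, 0.0, -1.0]]
force: [-0.2, -0.4, 5.2]
width: 0.0079
gripper_force: 35.0
```

Emit:
step_arm --pt "0 0 -0.01 0 0" --pt "0 0 -0.03 0 0" --pt "0 0 -0.055 0 0" --pt "0 0 -0.08 0 0" --pt "0 0 -0.09 0 0"

```text
time: 3.02
position: [0.4514, 0.1218, 0.1162]
tcp_rot: [[-0.529, 0.849, 0.004], [0.849, 0.529, 0.0], [-0.002, 0.003, -1.0]]
force: [1.1, 0.5, -2.0]
width: 0.008
gripper_force: 35.0
```

```bash
python3 -c "
from h import *
go(.54,-.121,.114,3)"
```

```text
t 3.02 shift [-0.2529 -0.0531  0.0025] turn 0.505 pos [0.4514 0.1218 0.1162] yang 31.9 w 0.0080 F [ 1.1  0.5 -2. ]
```

Emit:
step_arm --pt "-0.02 -0.004 0 0.06 0" --pt "-0.045 -0.009 0 0.16 0" --pt "-0.075 -0.016 0 0.27 0" --pt "-0.105 -0.022 0 0.38 0" --pt "-0.13 -0.027 0 0.5 0"

```text
time: 3.43
position: [0.4966, -0.0046, 0.1139]
tcp_rot: [[-0.051, 0.999, 0.0], [0.999, 0.051, -0.0], [-0.0, 0.0, -1.0]]
force: [0.5, 1.2, -1.4]
width: 0.0075
gripper_force: 35.0
```

```bash
python3 -c "
from h import *
go(.54,-.121,.114,3)"
```

```text
t 3.43 shift [-1.185e-01  3.740e-02 -1.000e-04] turn -0.001 pos [ 0.4966 -0.0046  0.1139] yang 2.9 w 0.0075 F [ 0.5  1.2 -1.4]
```

Emit:
step_arm --pt "-0.03 0.009 0 0 0" --pt "-0.06 0.019 0 0 0" --pt "-0.095 0.03 0 0 0" --pt "-0.118 0.037 0 0 0" --pt "-0.118 0.037 0 0 0"

```text
time: 3.85
position: [0.5431, -0.1243, 0.1141]
tcp_rot: [[-0.053, 0.999, 0.005], [0.999, 0.053, -0.004], [-0.004, 0.005, -1.0]]
force: [1.2, 0.3, -1.5]
width: 0.0079
gripper_force: 35.0
```

```bash
python3 -c "
from h import *
go(.54,-.121,.024,3)
snap('wrist','w2')"
```

```text
t 3.85 shift [ 0.0038 -0.0034  0.0901] turn 0.000 pos [ 0.5431 -0.1243  0.1141] yang 3.0 w 0.0079 F [ 1.2  0.3 -1.5]
```

View pics/w2.png

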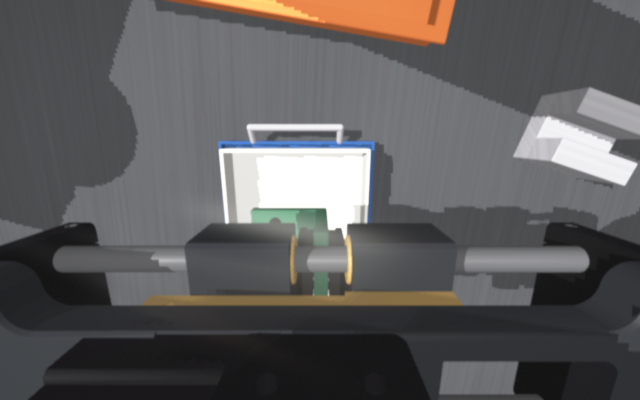

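The bracket is held level over the left box, whose inner edges are at columns about 225 and 368. I'll lower it.

Emit:
step_arm --pt "0.002 -0.002 0.025 0 0" --pt "0.002 -0.002 0.05 0 0" --pt "0.002 -0.002 0.07 0 0" --pt "0.002 -0.002 0.08 0 0" --pt "0.002 -0.002 0.085 0 0"

```text
time: 4.32
position: [0.5359, -0.1151, 0.027]
tcp_rot: [[-0.058, 0.998, -0.004], [0.998, 0.058, 0.002], [0.002, -0.004, -1.0]]
force: [0.5, -0.3, -2.5]
width: 0.008
gripper_force: 35.0
```

Emit:
step_arm --pt "0 0 0 0 0" --pt "0 0 0.002 0 0" --pt "0 0 0.003 0 0" --pt "0 0 0.004 0 0" --pt "0 0 0.004 0 0"

```text
time: 4.73
position: [0.5382, -0.1169, 0.0252]
tcp_rot: [[-0.057, 0.998, 0.001], [0.998, 0.057, -0.001], [-0.001, 0.001, -1.0]]
force: [-0.4, -0.3, -2.4]
width: 0.0076
gripper_force: 35.0
```

Emit:
step_arm --pt "0 0 0.001 0 0" --pt "0 0 0.002 0 0" --pt "0 0 0.002 0 0"

```text
time: 4.98
position: [0.5382, -0.1169, 0.024]
tcp_rot: [[-0.057, 0.998, 0.001], [0.998, 0.057, -0.001], [-0.001, 0.001, -1.0]]
force: [-2.0, 0.2, 8.0]
width: 0.0078
gripper_force: 35.0
```

Contact with the floor, so I'll release.

Emit:
step_arm --pt "0 0 0 0 0.3" --pt "0 0 0 0 0.3" --pt "0 0 0 0 0.3" --pt "0 0 0 0 0.3" --pt "0 0 0 0 0.3"

```text
time: 5.4
position: [0.5378, -0.1168, 0.0225]
tcp_rot: [[-0.057, 0.998, 0.0], [0.998, 0.057, -0.0], [-0.0, 0.0, -1.0]]
force: [-0.6, 0.0, -1.2]
width: 0.025
gripper_force: 0.0
```

Emit:
step_arm --pt "0 0 -0.015 0 0.3" --pt "0 0 -0.04 0 0.3" --pt "0 0 -0.07 0 0.3" --pt "0 0 -0.1 0 0.3" --pt "0 0 -0.12 0 0.3"

```text
time: 5.82
position: [0.5385, -0.117, 0.1449]
tcp_rot: [[-0.057, 0.998, 0.002], [0.998, 0.057, -0.001], [-0.001, 0.002, -1.0]]
force: [0.8, 0.4, 0.6]
width: 0.0258
gripper_force: 0.0
```

```bash
python3 -c "
from h import *
go(.4545,.2273,.14,112.7)"
```

```text
t 5.82 shift [ 0.3486 -0.0643  0.0043] turn 1.232 pos [ 0.5385 -0.117   0.1449] yang 3.3 w 0.0258 F [0.8 0.4 0.6]
```

Emit:
step_arm --pt "0.025 -0.005 0 0.12 0.6" --pt "0.06 -0.011 0 0.24 0.6" --pt "0.1 -0.018 0 0.36 0.6" --pt "0.135 -0.025 0 0.48 0.6" --pt "0.17 -0.031 0 0.6 0.6"

```text
time: 6.23
position: [0.4966, 0.0507, 0.1425]
tcp_rot: [[0.516, 0.856, -0.001], [0.856, -0.516, 0.0], [-0.0, -0.001, -1.0]]
force: [-0.0, 0.1, -0.1]
width: 0.0489
gripper_force: 0.0
```

```bash
python3 -c "
from h import *
go(.4545,.2273,.14,112.7)"
```

```text
t 6.23 shift [ 0.1295 -0.1273  0.0026] turn 0.632 pos [0.4966 0.0507 0.1425] yang -31.1 w 0.0489 F [-0.   0.1 -0.1]
```

Emit:
step_arm --pt "0.026 -0.025 0 0.125 0.6" --pt "0.052 -0.05 0 0.25 0.6" --pt "0.078 -0.076 0 0.375 0.6" --pt "0.104 -0.102 0 0.5 0.6" --pt "0.128 -0.126 0 0.622 0.6"

```text
time: 6.65
position: [0.4551, 0.2214, 0.1425]
tcp_rot: [[0.893, 0.449, -0.0], [0.449, -0.893, 0.0], [-0.0, -0.0, -1.0]]
force: [-0.2, 0.4, 0.8]
width: 0.0524
gripper_force: 0.0
```

Emit:
step_arm --pt "0 0 0 0 0.6" --pt "0 0 0 0 0.6" --pt "0 0 0 0 0.6"

```text
time: 6.9
position: [0.4559, 0.2196, 0.1424]
tcp_rot: [[0.89, 0.456, -0.0], [0.456, -0.89, -0.0], [-0.0, 0.0, -1.0]]
force: [0.4, -0.3, -0.6]
width: 0.052
gripper_force: 0.0
```

```bash
python3 -c "
from h import *
go(.4545,.2273,.0085,112.7)
snap('wrist','w3'); snap('top','t1')
w,p=cloud('w3')
hsv=cv2.cvtColor(p,cv2.COLOR_RGB2HSV)
g=(hsv[...,1]<70)&(np.abs(w[...,0]-.454)<.06)&(np.abs(w[...,1]-.227)<.05)&(w[...,2]>.012)&(w[...,2]<.036)
P=w[g]; print(len(P),P.mean(0),cv2.minAreaRect((P[:,:2]*1000).astype(np.float32)))
a=cv2.imread('pics/w3.png');b=cv2.imread('pics/t1.png')[145:270,195:510]
cv2.imwrite('pics/m.png',np.vstack([cv2.resize(a[:270],(640,270)),cv2.resize(b,(640,254))]))
"
```

```text
t 6.90 shift [ 0.0024 -0.0076  0.1339] turn 0.077 pos [0.4559 0.2196 0.1424] yang -62.9 w 0.0520 F [ 0.4 -0.3 -0.6]
1659 [0.4580426  0.22648062 0.02860121] ((456.0308532714844, 225.59384155273438), (89.44819641113281, 24.807964324951172), 24.081464767456055)
```

View pics/m.png

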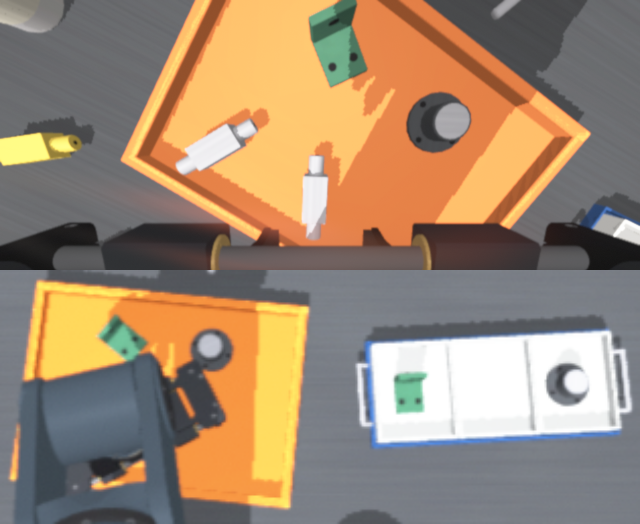

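The picture shows the bracket flat in the left box. The shaft is below the gripper at (315,195), offset about 7 mm along tool -y and 4° in yaw. I'll correct both while descending.

Emit:
step_arm --pt "0.001 -0.006 0.02 0.067 0.6" --pt "0.001 -0.006 0.05 0.067 0.6" --pt "0.001 -0.006 0.08 0.067 0.6" --pt "0.001 -0.006 0.1 0.067 0.6" --pt "0.001 -0.006 0.11 0.067 0.6"

```text
time: 7.42
position: [0.4533, 0.2237, 0.0302]
tcp_rot: [[0.92, 0.391, -0.004], [0.391, -0.92, -0.001], [-0.004, -0.001, -1.0]]
force: [-0.1, 0.9, -0.6]
width: 0.0522
gripper_force: 0.0
```

Emit:
step_arm --pt "0 0 0 0 0.6" --pt "0 0 0 0 0.6"

```text
time: 7.58
position: [0.4546, 0.2247, 0.0325]
tcp_rot: [[0.92, 0.392, -0.0], [0.392, -0.92, -0.0], [-0.0, -0.0, -1.0]]
force: [0.2, 0.9, 0.6]
width: 0.052
gripper_force: 0.0
```

```bash
python3 -c "
from h import *
go(.4552,.2265,.0085,113.3)"
```

```text
t 7.58 shift [ 0.0013 -0.0014  0.024 ] turn -0.004 pos [0.4546 0.2247 0.0325] yang -66.9 w 0.0520 F [0.2 0.9 0.6]
```

Emit:
step_arm --pt "0.001 -0.001 0.01 0 0.6" --pt "0.001 -0.001 0.018 0 0.6" --pt "0.001 -0.001 0.022 0 0.6" --pt "0.001 -0.001 0.022 0 0.6" --pt "0.001 -0.001 0.022 0 0.3"

```text
time: 8.0
position: [0.4545, 0.2269, 0.0105]
tcp_rot: [[0.919, 0.394, -0.0], [0.394, -0.919, -0.0], [-0.0, -0.0, -1.0]]
force: [-0.1, -0.2, 0.4]
width: 0.05
gripper_force: 0.0
```

Emit:
step_arm --pt "0 0 0 0 0" --pt "0 0 0 0 0" --pt "0 0 0 0 0" --pt "0 0 0 0 0" --pt "0 0 0 0 0"

```text
time: 8.42
position: [0.4547, 0.2269, 0.0108]
tcp_rot: [[0.919, 0.394, 0.0], [0.394, -0.919, 0.0], [0.0, 0.0, -1.0]]
force: [0.4, -0.6, 1.1]
width: 0.0246
gripper_force: 34.9
```

Emit:
step_arm --pt "0 0 0 0 0" --pt "0 0 0 0 0" --pt "0 0 0 0 0"

```text
time: 8.67
position: [0.4548, 0.2269, 0.0108]
tcp_rot: [[0.919, 0.394, 0.0], [0.394, -0.919, 0.0], [0.0, 0.0, -1.0]]
force: [-0.4, 0.2, 3.4]
width: 0.0244
gripper_force: 34.9
```

Emit:
step_arm --pt "0 0 -0.01 0 0" --pt "0 0 -0.03 0 0" --pt "0 0 -0.06 0 0" --pt "0 0 -0.085 0 0" --pt "0 0 -0.1 0 0"

```text
time: 9.08
position: [0.455, 0.2271, 0.1129]
tcp_rot: [[0.919, 0.394, 0.002], [0.394, -0.919, 0.001], [0.002, 0.0, -1.0]]
force: [0.7, 0.8, -2.0]
width: 0.025
gripper_force: 34.9
```

```bash
python3 -c "
from h import *
go(.526,-.228,.11,93)"
```

```text
t 9.08 shift [-0.1139  0.4463  0.0027] turn 0.352 pos [0.455  0.2271 0.1129] yang -66.8 w 0.0250 F [ 0.7  0.8 -2. ]
```

Emit:
step_arm --pt "-0.005 0.02 0 0.06 0" --pt "-0.013 0.052 0 0.13 0" --pt "-0.022 0.087 0 0.2 0" --pt "-0.032 0.124 0 0.28 0" --pt "-0.041 0.16 0 0.352 0"

```text
time: 9.5
position: [0.479, 0.0624, 0.1107]
tcp_rot: [[0.999, 0.05, -0.001], [0.05, -0.999, 0.0], [-0.001, -0.0, -1.0]]
force: [0.1, 0.1, -3.7]
width: 0.0245
gripper_force: 34.9
```

```bash
python3 -c "
from h import *
go(.526,-.228,.11,93)"
```

```text
t 9.50 shift [0.0324 0.2924 0.0006] turn -0.002 pos [0.479  0.0624 0.1107] yang -87.1 w 0.0245 F [ 0.1  0.1 -3.7]
```

Emit:
step_arm --pt "0.004 0.033 0 0 0" --pt "0.008 0.066 0 0 0" --pt "0.012 0.1 0 0 0" --pt "0.016 0.133 0 0 0" --pt "0.02 0.166 0 0 0"

```text
time: 9.92
position: [0.5078, -0.1024, 0.1106]
tcp_rot: [[0.999, 0.052, -0.001], [0.052, -0.999, 0.001], [-0.001, -0.001, -1.0]]
force: [0.9, 0.0, -3.7]
width: 0.0246
gripper_force: 34.9
```

Emit:
step_arm --pt "0.004 0.033 0 0 0" --pt "0.007 0.066 0 0 0" --pt "0.01 0.1 0 0 0" --pt "0.012 0.122 0 0 0" --pt "0.012 0.122 0 0 0"

```text
time: 10.33
position: [0.5285, -0.228, 0.1109]
tcp_rot: [[0.999, 0.048, 0.004], [0.048, -0.999, -0.004], [0.004, 0.004, -1.0]]
force: [1.4, 0.2, -2.7]
width: 0.025
gripper_force: 34.9
```

Emit:
step_arm --pt "0 0 0 0 0" --pt "0 0 0 0 0"

```text
time: 10.5
position: [0.5256, -0.221, 0.1101]
tcp_rot: [[0.999, 0.052, -0.002], [0.052, -0.999, 0.002], [-0.002, -0.002, -1.0]]
force: [-0.5, 0.7, -3.2]
width: 0.0249
gripper_force: 34.9
```

```bash
python3 -c "
from h import *
go(.526,-.228,.0108,93)"
```

```text
t 10.50 shift [0.0002 0.0072 0.0993] turn -0.000 pos [ 0.5256 -0.221   0.1101] yang -87.0 w 0.0249 F [-0.5  0.7 -3.2]
```

Emit:
step_arm --pt "0 0.005 0.02 0 0" --pt "0 0.005 0.045 0 0" --pt "0 0.005 0.07 0 0" --pt "0 0.005 0.085 0 0" --pt "0 0.005 0.092 0 0"

```text
time: 10.92
position: [0.5251, -0.2242, 0.0163]
tcp_rot: [[0.999, 0.054, -0.005], [0.054, -0.999, 0.004], [-0.005, -0.004, -1.0]]
force: [0.3, -0.4, -3.7]
width: 0.0245
gripper_force: 34.9
```

Emit:
step_arm --pt "0 0 0 0 0" --pt "0 0 0.002 0 0" --pt "0 0 0.004 0 0" --pt "0 0 0.005 0 0" --pt "0 0 0.005 0 0"

```text
time: 11.33
position: [0.5277, -0.2275, 0.0143]
tcp_rot: [[0.999, 0.053, 0.001], [0.053, -0.999, -0.001], [0.001, 0.001, -1.0]]
force: [0.1, 0.3, -2.6]
width: 0.0249
gripper_force: 34.9
```

Emit:
step_arm --pt "0 0 0.001 0 0" --pt "0 0 0.002 0 0" --pt "0 0 0.003 0 0" --pt "0 0 0.003 0 0"

```text
time: 11.67
position: [0.5274, -0.2274, 0.0108]
tcp_rot: [[0.999, 0.052, 0.0], [0.052, -0.999, -0.0], [0.0, 0.0, -1.0]]
force: [-0.7, 0.4, -1.6]
width: 0.0248
gripper_force: 34.9
```

Emit:
step_arm --pt "0 0 0.0005 0 0" --pt "0 0 0.001 0 0" --pt "0 0 0.001 0 0"

```text
time: 11.92
position: [0.5274, -0.2275, 0.0108]
tcp_rot: [[0.999, 0.053, 0.001], [0.053, -0.999, -0.001], [0.001, 0.001, -1.0]]
force: [-1.7, 0.7, 6.7]
width: 0.0249
gripper_force: 34.9
```

Contact, so I'll release and lift.

Emit:
step_arm --pt "0 0 0 0 0.5" --pt "0 0 0 0 0.5" --pt "0 0 0 0 0.5" --pt "0 0 0 0 0.5" --pt "0 0 0 0 0.5"

```text
time: 12.33
position: [0.5272, -0.2273, 0.0094]
tcp_rot: [[0.999, 0.053, -0.0], [0.053, -0.999, 0.0], [-0.0, -0.0, -1.0]]
force: [0.5, -0.2, -0.4]
width: 0.0422
gripper_force: 0.0
```

Emit:
step_arm --pt "0 0 -0.015 0 0.5" --pt "0 0 -0.04 0 0.5" --pt "0 0 -0.08 0 0.5" --pt "0 0 -0.12 0 0.5" --pt "0 0 -0.15 0 0.5"

```text
time: 12.75
position: [0.5278, -0.2276, 0.1622]
tcp_rot: [[0.999, 0.053, 0.002], [0.053, -0.999, -0.001], [0.002, 0.001, -1.0]]
force: [0.9, -0.5, 0.1]
width: 0.0436
gripper_force: 0.0
```

Emit:
step_arm --pt "0 -0.04 0 0 0.5" --pt "0 -0.08 0 0 0.5" --pt "0 -0.12 0 0 0.5" --pt "0 -0.16 0 0 0.5" --pt "0 -0.2 0 0 0.5"

```text
time: 13.17
position: [0.5162, -0.026, 0.1596]
tcp_rot: [[0.999, 0.052, 0.0], [0.052, -0.999, 0.0], [0.0, -0.0, -1.0]]
force: [-0.4, -0.6, 0.7]
width: 0.0434
gripper_force: 0.0
```

Emit:
step_arm --pt "0 -0.03 0 0 0.5" --pt "0 -0.05 0 0 0.5" --pt "0 -0.05 0 0 0.5" --pt "0 -0.05 0 0 0.5" --pt "0 -0.05 0 0 0.5"

```text
time: 13.58
position: [0.5144, 0.0218, 0.1595]
tcp_rot: [[0.999, 0.053, 0.0], [0.053, -0.999, -0.001], [0.0, 0.001, -1.0]]
force: [0.3, -0.7, -0.0]
width: 0.0431
gripper_force: 0.0
```

```bash
python3 -c "
from h import *
go(.5,0,.1)
snap('top','t2')
w,p=cloud('t2')
b=cv2.imread('pics/t2.png')[140:275,190:515]
cv2.imwrite('pics/m2.png',cv2.resize(b,None,fx=2.4,fy=2.4,interpolation=cv2.INTER_CUBIC))
"
```

```text
t 13.58 shift [-0.0155  0.021   0.0596] turn 0.000 pos [0.5144 0.0218 0.1595] yang -87.0 w 0.0431 F [ 0.3 -0.7 -0. ]
```

View pics/m2.png

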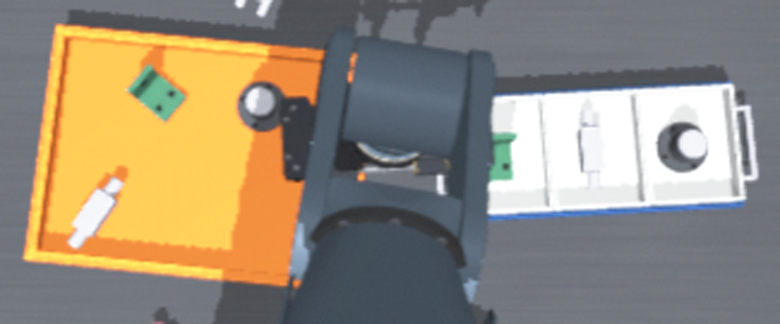

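The picture shows the shaft flat in the middle box (590,150), the bracket in the left box (500,155) and the cover in the right box unmoved. The remaining bracket, shaft and cover are still in the tray, so I'll hand the job in.

```bash
python3 -c "
from h import *
print(ticket.job_done())"
```

```text
the job is handed in; nothing more can be done
None
```

The kit is complete and handed in at about 13.6 s: I added a bracket (left box) and a shaft (middle box), the cover stayed in the right box, and the hand-in call gave no verdict.

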